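# Top up the sprung cassette dispenser

### The arm

A 6-joint arm with a two-finger parallel gripper is mounted at the origin on a cart in front of the work surface, level with it; the furniture and walls round the work are solid. World frame = base frame: x ahead of the robot, y to its left, z up, the work surface at z = 0. Lengths are in m, angles in degrees, forces in N, time in s.
With the tool pointing down it reaches from about 0.375 to 0.9 m from the base axis. Payload 3.1 kg.
Tool frame: the origin (TCP) lies between the finger pads; the fingertips stand 22 mm ahead of it and the grasp point (between the pads) lies 3 mm ahead of it (bot.tip_extent is the distance from the TCP to the fingertips, in m); y points along the fingers, z is the direction in which the jaws open and shut, and the axes are right-handed (so a half turn about y gives the same grasp; the last joint's range is limited). The gripper opens to 87 mm and grips with 3 to 60 N. Pads are 19 mm wide; open, the fingers measure 117 mm over their backs; the gripper's body (75 mm by 190 mm) begins 51 mm behind the grasp point.
Start: joints at [64.257, 30.224, 82.088, -0, 67.689, -10.227], TCP at [0.167, 0.602, 0.245] pointing down, gripper open.
Joint ranges: [-176.69, 176.69], [-43.24, 126.21], [12.49, 139.97], [-82, 262], [0, 151.66], [-163.58, 163.58]. Speed limits (degrees/s): [159.86, 159.86, 180, 180, 180, 180].

### API

Orientations are given as a 3x3 rotation matrix whose columns are the frame's x, y, z axes.
In Python, from rig import bot, eyes, models gives the robot as it stands. The module is installed in compiled form; this text tells all that it offers.
- The arm moves only by the tool arm_command, never from a script. Its arguments are lists of equal length, an entry for each row: "translation": the shift along the tool's x, y, z each as a share of 0.08 m, from -1 to 1, a list of three; "rotation": the turn, a rotation vector about the tool's x, y, z each as a share of 60 degrees, from -1 to 1, a list of three; "grip": the closure, from -1 (fully open) to 1 (shut), so that 0 is half open. In form: {"translation": [[x, y, z], ...], "rotation": [[rx, ry, rz], ...], "grip": [grip, ...]}. A call has 1 to 5 rows; each row is the pose to reach, as a shift and turn from the pose commanded when the call began, along the tool's axes at that moment; what a row does not reach only later rows make up. A row lasts 1/10 s, in which the tool goes at most 50 mm and 8.59 degrees, less where a joint would pass 70% of its speed; a pose out of reach is approached as far as the arm can. A call with a number of a shift or a turn outside -1 to 1 is refused whole. A call with a gripper value outside its range is refused whole. The fingers move at their own pace and stop on an object; the grip force is fixed at half the most. Time passes only in rows, so rows that repeat a pose let the fingers close. It gives the time, the measured TCP pose, the force and the opening at its end, in the units of the state.
- bot.read_state(): the state, without advancing time (a new reading comes with each control period).
- eyes.capture(name): name is "scene" or "top" or "wrist"; returns a dict with "image" (480x640x3 uint8, blue, green, red), "mtx" (3x3 intrinsics, pixels), "rvec" (rotation vector, rad) and "tvec" (3), from world to camera coordinates, as OpenCV has them; the wrist camera has in their place "hand_eye" (4x4, takes a point from camera to tool coordinates, whose origin is the TCP and whose axes are the tool frame's). Camera axes: x right, y down, z forward; pixel columns grow to the right and rows downward; lengths in m; the calibration is good to about 2 mm. A picture is of the moment at which its call begins: read the wrist's pose just before it. There is no depth.
- bot.hand_in(): hands the job in, once; it reports no verdict.
Trained networks look in the newest picture that a camera, given by its name, has taken for a name from the list of things; names that differ only in an ending like _2 or _b are one class to them, and where a whole thing is asked for, a point or a joint stands for the part that bears it (a point fixed in the world has none). Each returns a list of dicts, best first, with "conf" (0 to 1); they miss things now and then, are a little off and sometimes report something else, mostly with a low value. They report only what shows in the picture. A call takes as long as a camera call. They do not tell look-alikes from the thing itself.
- models.recognise(camera, thing): "extent" ([left, top, right, bottom] as shares, 0 to 1, of the picture: columns of its width, rows of its height, round what is visible of it).
- models.spot_point(camera, thing): "point" ([column, row] as shares, 0 to 1, of the picture: columns of its width, rows of its height: a listed point, or the origin of a listed thing).
The state is a dict: "time_s": time; "joint_positions": joint angles; "qvel": joint speeds; "tau": joint torques, N m; "position": TCP position; "tcp_rot": TCP orientation; "force": force on the tool from outside, world axes, zero at the start; "moment": the same for the moment, N m; "opening": opening from 0.0 (shut) to 1.0 (fully open).
Only numpy, scipy, OpenCV 4.12 (cv2) and the standard library are available. Lean on these libraries where they do the work, as an engineer would, in place of code of your own. Each camera call takes 0.05 s, during which the arm holds its last target. There are 200 camera calls.

### The job

Top up the sprung dispenser with the spare detergent cassette: draw the pusher back by its post and park it in the catch without wrenching it, then stand the spare upright in the track behind the cassette that is already there. Then lift the pusher out of the catch, lower it into the track again and ease it forward, never letting it fly, until it holds both cassettes snugly against the outlet stop, and let go. Leave the other things on the counter where they are.

Things in the scene. Friction and masses are not known exactly. Their poses are not given: they have to be found in the camera images.
- dispenser: Feed track fixed to the counter: black base 216x84x6 mm with two low aluminium rails. x runs along the track from the outlet stop (-x end) to the black spring housing (+x end), y across, z up. In its frame, mm: base x -116 to 100, underside z 0 (on the counter), track floor z 6; rails' inner faces y +-24, tops z 16; outlet stop's inner face x -105, top z 36; spring housing x 75 to 95, top z 40.
- slot (a point): Where the spare cassette ends up: point on the track floor, centre line, 45 mm from the outlet stop's inner face (dispenser x -60); axes as the dispenser's. The cassette at the outlet stop is centred 30 mm nearer the outlet.
- catch_zone (a point): Point on the track's centre line at dispenser x 22.5, z 18. Within 22.5 mm of it either way along x lies a steel catch, never twice at the same place and not measured. On each side of the track (y +-30 to +-39) it has, towards +x: a hump 12 mm long, top z 28; a pocket 15 mm long, floor z 18; a tall stop, top z 48. The humps' pocket-side faces are what lies within those 22.5 mm.
- handle (a point): Grip point on the pusher's handle, an upright round steel post 14 mm in diameter: on its axis, 20 mm below its top and 26 mm above its foot, 78 mm above the counter when the pusher is down. The pusher below it is a black paddle 12 mm thick, 44 mm wide, top 47 mm above the counter. It slides along the track (dispenser x) and can also be lifted straight up by 22 mm.
- pin (a point): Centre of the pusher's steel cross pin: 10 mm thick, 84 mm long across the track, right under the post, axis 23 mm above the counter when down. Pulled back low, it runs into the humps; with the pusher lifted 12 to 18 mm it passes over them and meets the tall stops; lowered in between it drops in the pockets (5 mm of play) and the humps then hold the pusher back by themselves.
- carriage (a joint): How far the pusher is drawn back, m: 0 with the paddle at the outlet stop, 0.030 with one cassette before it (as at the start), 0.060 with two, 0.104 to 0.149 when parked against the humps. A spring drives it to the outlet with about 4 N at 0, 5 N at 0.030 and 7 to 8 N at the catch; let go, it flies.
- pusher (a joint): How far the pusher is lifted, m: 0 when down (in the track or parked in the pockets), at most 0.022. Its weight and a light spring bring it down, 5 to 6 N in all; pressed against a cassette while lifted, it may stay up by friction, so it is lowered before it gets there.
- cassette_mid (a point): Centre of the spare cassette, a plain grey rigid box standing on the counter: 30 mm (its x) by 44 mm (its y) by 48 mm high, a round white cap 18 mm across and 4 mm high on top, about 60 g. The point lies 24 mm above its underside. In the track it stands upright with its 44 mm side across, either way round.
- front_cassette_mid (a point): Centre of the cassette already in the track, at the outlet stop, same shape and size as the spare; the point lies 24 mm above its underside.
- notebook: Bystander: dark notebook 142x94x12 mm lying flat; origin at the centre of its underside.
- tin: Bystander: round dark green tin, 66 mm across and 45 mm high; origin at the centre of its underside.
- dish: Bystander: small oval dark dish 65x118x17 mm; origin at the centre of its underside.
- tongs: Bystander: bamboo tongs 157x26x13 mm, lying flat; origin at the centre of its underside.
- little_jar: Bystander: small glass jar with pebbles, 72x63x85 mm; origin at the centre of its underside.
Things that resemble listed ones, but are neither listed nor needed, are in the scene too. Leave any yellow look-alike of the part that bears cassette_mid alone.

How it is judged:
By the outcome, as a careful person would: the job done as asked, in the order asked, and still so for the second after the job is handed in, with the robot touching nothing.
It also fails if it takes over 72 s, if anything falls off the work surface, if the arm or the gripper's body presses on something with over 40 N, if the wrist force passes 120 N, or if a joint passes its speed limit or range.

## Working session

There is one attempt and no reset: what is moved stays moved. The work goes in short steps, Python scripts to look and compute and a tool call to move; the robot and the scene stay as the last step left them, time stands still between calls to the robot, and variables do not carry over. Pictures are saved under pics/ and viewed, about 8 in all and at most 12, crops included, and the job is handed in when it is done.

Besides the shell and the picture viewer there is one more tool, called in YAML: its name, and indented under it one key for each argument. arm_command: Moves the arm, as the interface text tells. Shift numbers are shares of 0.08 m and turn numbers shares of 60 degrees, none past 1 either way. Its arguments: {"type":"object","properties":{"translation":{"type":"array"},"rotation":{"type":"array"},"grip":{"type":"array"}},"required":["translation","rotation","grip"]}

```bash
mkdir -p pics; cat > h.py <<'E'
from rig import bot, eyes, models
import cv2, numpy as np
def cam(c):
    R=cv2.Rodrigues(np.array(c['rvec'],float))[0]; t=np.array(c['tvec'],float).ravel(); return np.array(c['mtx'],float),R,t
def ray(c,px):
    K,R,t=cam(c); d=R.T@np.linalg.inv(K)@np.array([px[0],px[1],1.]); return -R.T@t,d
def onz(c,px,z):
    o,d=ray(c,px); return o+d*(z-o[2])/d[2]
def proj(c,p):
    K,R,t=cam(c); q=K@(R@np.array(p,float)+t); return q[:2]/q[2]
def tri(c1,p1,c2,p2):
    A=[];b=[]
    for c,p in((c1,p1),(c2,p2)):
        o,d=ray(c,p); d=d/np.linalg.norm(d); M=np.eye(3)-np.outer(d,d); A.append(M); b.append(M@o)
    x=np.linalg.lstsq(np.vstack(A),np.hstack(b),rcond=None)[0]; return x
def wcam(c,s):
    T=np.eye(4);T[:3,:3]=np.array(s['tcp_rot']);T[:3,3]=s['position']
    M=np.linalg.inv(T@np.array(c['hand_eye'])); c=dict(c); c['rvec']=cv2.Rodrigues(M[:3,:3])[0]; c['tvec']=M[:3,3]; return c
E
python3 - <<'E'
from h import *
np.set_printoptions(precision=4,suppress=True)
s=bot.read_state(); print({k:np.round(s[k],3).tolist() for k in('position','tcp_rot','force','opening','time_s')})
C={}
for n in('scene','top'):
    C[n]=eyes.capture(n); cv2.imwrite(f'pics/{n}0.png',C[n]['image'])
Z={'slot':.006,'catch_zone':.018,'handle':.078,'pin':.023,'cassette_mid':.024,'front_cassette_mid':.024}
for th in['dispenser','slot','catch_zone','handle','pin','cassette_mid','front_cassette_mid','notebook','tin','dish','tongs','little_jar']:
    for n in C:
        for r in models.spot_point(n,th)[:3]:
            p=np.array(r['point'])*[640,480]
            print(th,n,round(r['conf'],2),p.round(1),onz(C[n],p,Z.get(th,0))[:2])
E
```

```text
{'position': [0.167, 0.602, 0.244], 'tcp_rot': [[0.964, -0.001, 0.267], [-0.267, -0.002, 0.964], [-0.0, -1.0, -0.002]], 'force': [0.554, 0.212, 0.178], 'opening': 1.001, 'time_s': 0.0}
dispenser scene 0.67 [378.6 310. ] [0.5107 0.131 ]
dispenser top 0.7 [384.5 235.1] [0.5082 0.1231]
slot scene 0.59 [342.8 302. ] [0.4622 0.1727]
slot scene 0.58 [392.  310.1] [0.5275 0.1153]
slot top 0.91 [363.9 253.3] [0.4686 0.1671]
catch_zone scene 0.77 [392.3 311.4] [0.5193 0.1038]
catch_zone top 0.76 [394.9 229.7] [0.5167 0.1041]
handle scene 0.69 [342.  270.3] [0.4625 0.1771]
handle top 0.77 [364.2 251.2] [0.4633 0.1735]
handle top 0.33 [359.9 257.4] [0.4512 0.1819]
pin scene 0.57 [342.1 297.9] [0.4578 0.1678]
pin scene 0.39 [342.1 273.9] [0.4877 0.2208]
pin top 0.67 [358.9 255.8] [0.4611 0.1789]
cassette_mid scene 0.93 [278.1 273. ] [0.385  0.2786]
cassette_mid scene 0.81 [265.2 219.7] [0.4264 0.4457]
cassette_mid scene 0.79 [258.3 244.7] [0.3829 0.3737]
cassette_mid top 0.75 [222.8 277.5] [0.4143 0.4524]
cassette_mid top 0.72 [262.1 294.7] [0.3808 0.3726]
cassette_mid top 0.63 [308.  288.5] [0.3941 0.2812]
front_cassette_mid scene 0.98 [330.5 288.2] [0.451  0.1974]
front_cassette_mid top 0.79 [352.8 261.7] [0.4489 0.1914]
notebook scene 0.59 [363.5 200.3] [0.6676 0.438 ]
tin scene 0.84 [385.9 256.6] [0.6013 0.2442]
tin top 0.95 [327.5 187.7] [0.6093 0.2434]
dish scene 0.74 [330.2 288.8] [0.461  0.2178]
dish scene 0.66 [343.4 298.4] [0.4704 0.1848]
dish scene 0.63 [331.9 245.5] [0.5234 0.3268]
dish top 0.74 [286.7 229.2] [0.5185 0.3282]
tongs scene 0.75 [306.6 322.3] [0.3878 0.1661]
tongs top 0.79 [364.6 291.1] [0.3911 0.1655]
little_jar scene 0.65 [322.9 220.5] [0.5473 0.413 ]
little_jar top 0.67 [241.7 217.2] [0.5431 0.4232]
little_jar top 0.44 [396.1 228.4] [0.5228 0.0986]
```

```bash
python3 - <<'E'
import cv2,numpy as np
a=cv2.imread('pics/scene0.png')[190:370,200:480];b=cv2.imread('pics/top0.png')[150:330,190:470]
f=lambda i:cv2.resize(i,(0,0),fx=1.65,fy=1.65,interpolation=3)
a=cv2.resize(a,(466,300),interpolation=3);b=cv2.resize(b,(466,300),interpolation=3)
cv2.imwrite('pics/ov.png',np.vstack([a,b]))
E
```

```text
(no output)
```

View pics/ov.png

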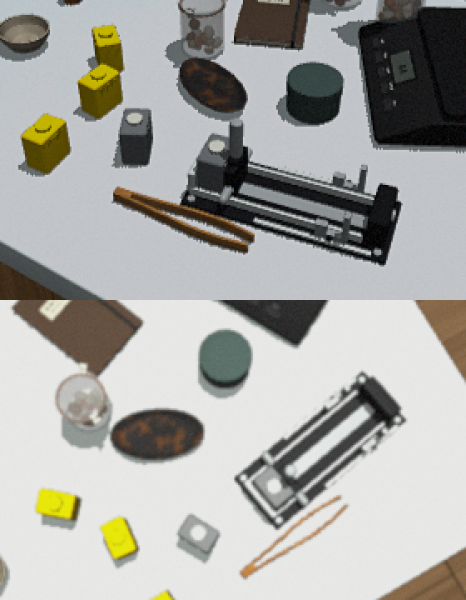

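```bash
python3 - <<'E'
import cv2,numpy as np
a=cv2.imread('pics/scene0.png')[250:345,300:425];b=cv2.imread('pics/top0.png')[200:295,325:450]
cv2.imwrite('pics/ov2.png',cv2.resize(np.hstack([a,b]),(800,304),interpolation=3))
E
```

```text
(no output)
```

View pics/ov2.png

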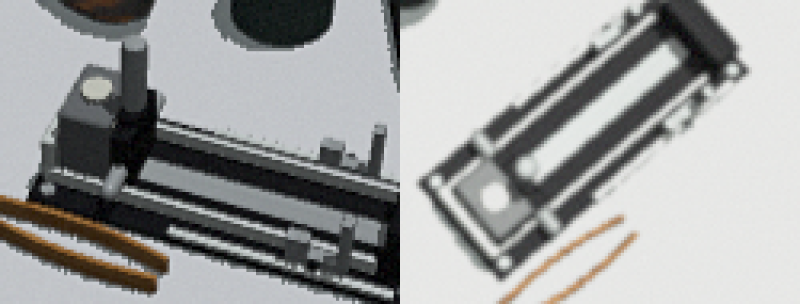

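The spare is the grey box standing free at scene (278,273). The other candidates are the yellow boxes at scene (265,220), (258,245) and (227,275), plus the grey one already in the track at (330,288). In the crop, the post is at about scene (342,265), the humps and stops are near (405,297) and (403,330), and the housing is at the far right. I'll move over the dispenser now.

arm_command:
  translation:
    - [1,0,-0.84]
    - [1,0,-0.84]
    - [1,0,-0.84]
  rotation:
    - [0,0,0]
    - [0,0,0]
    - [0,0,0]
  grip: [-1,-1,-1]

```text
time_s: 1.6
position: [0.228, 0.512, 0.2443]
tcp_rot: [[0.963, -0.0, 0.271], [-0.271, -0.004, 0.963], [0.001, -1.0, -0.004]]
force: [-0.2, 0.6, 0.1]
opening: 1.0
```

arm_command:
  translation:
    - [1,0,-0.84]
    - [1,0,-0.84]
  rotation:
    - [0,0,0]
    - [0,0,0]
  grip: [-1,-1]

```text
time_s: 1.8
position: [0.2833, 0.4336, 0.2448]
tcp_rot: [[0.964, 0.001, 0.265], [-0.265, 0.001, 0.964], [0.001, -1.0, 0.002]]
force: [1.0, -0.3, 0.3]
opening: 0.998
```

arm_command:
  translation:
    - [1,0,-0.84]
    - [1,0,-0.84]
  rotation:
    - [0,0,0]
    - [0,0,0]
  grip: [-1,-1]

```text
time_s: 2.0
position: [0.3403, 0.3503, 0.2449]
tcp_rot: [[0.964, 0.001, 0.267], [-0.267, 0.001, 0.964], [0.001, -1.0, 0.001]]
force: [0.7, 0.3, -0.2]
opening: 1.001
```

```bash
python3 - <<'E'
from h import *
np.set_printoptions(precision=4,suppress=True)
s=bot.read_state(); print(s['time_s'],s['position'],s['joint_positions'])
w=eyes.capture('wrist'); cv2.imwrite('pics/w1.png',w['image']); print(w['hand_eye'],w['mtx'])
c=wcam(w,s)
Z={'cassette_mid':.024,'front_cassette_mid':.024,'handle':.078,'slot':.006,'catch_zone':.018}
for th in Z:
  for r in models.spot_point('wrist',th)[:3]:
    p=np.array(r['point'])*[640,480]; print(th,round(r['conf'],2),p.round(1),onz(c,p,Z[th])[:2])
E
```

```text
2.0 [0.3403 0.3503 0.2449] [ 32.679   19.691  101.2957   0.0198  58.9362 -41.8637]
[[ 0.0011  0.957   0.2902 -0.08  ]
 [ 0.0004 -0.2902  0.957  -0.1397]
 [ 1.     -0.0009 -0.0007  0.0006]
 [ 0.      0.      0.      1.    ]] [[391.5472   0.     318.2006]
 [  0.     391.5472 249.0669]
 [  0.       0.       1.    ]]
cassette_mid 0.92 [440.9 276.4] [0.4283 0.4518]
cassette_mid 0.8 [264.3 286.7] [0.3922 0.2811]
cassette_mid 0.79 [274.2 185.4] [0.2993 0.3204]
```

View pics/w1.png

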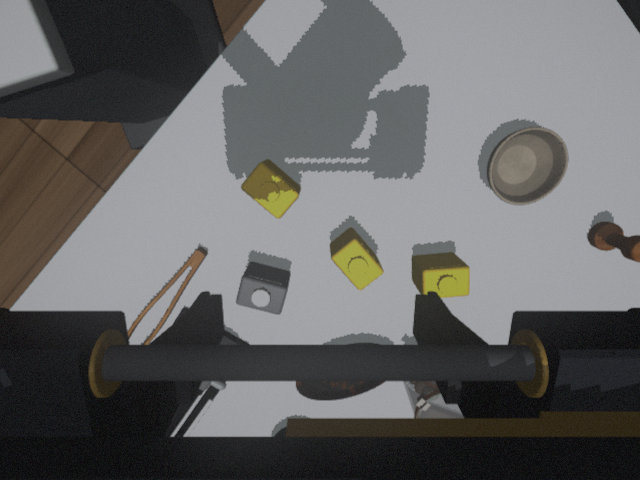

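The grey spare is at (262,290) with its cap at (261,298). Yellow boxes are at (270,188), (357,260) and (440,276). The fingers hide the dispenser at lower left, so I'll move on past it.

arm_command:
  translation:
    - [1,0,-0.8]
    - [1,0,-0.8]
  rotation:
    - [0,0,0]
    - [0,0,0]
  grip: [-1,-1]

```text
time_s: 2.5
position: [0.3971, 0.2721, 0.2447]
tcp_rot: [[0.966, 0.001, 0.26], [-0.26, 0.001, 0.966], [0.0, -1.0, 0.001]]
force: [0.4, -0.2, -1.4]
opening: 0.998
```

arm_command:
  translation:
    - [1,0,-0.8]
    - [1,0,-0.8]
  rotation:
    - [0,0,0]
    - [0,0,0]
  grip: [-1,-1]

```text
time_s: 2.7
position: [0.4568, 0.1897, 0.2447]
tcp_rot: [[0.965, 0.001, 0.263], [-0.263, 0.001, 0.965], [0.0, -1.0, 0.001]]
force: [0.7, 1.0, 0.1]
opening: 0.999
```

arm_command:
  translation:
    - [1,0,-0.8]
    - [1,0,-0.8]
  rotation:
    - [0,0,0]
    - [0,0,0]
  grip: [-1,-1]

```text
time_s: 2.9
position: [0.5158, 0.1085, 0.2446]
tcp_rot: [[0.964, 0.0, 0.264], [-0.264, 0.001, 0.964], [0.0, -1.0, 0.001]]
force: [0.9, 0.4, 0.4]
opening: 0.996
```

arm_command:
  translation:
    - [0.34,0,-0.27]
    - [0.34,0,-0.27]
    - [0.34,0,-0.27]
    - [0.34,0,-0.27]
    - [0.34,0,-0.27]
  rotation:
    - [0,0.625,0]
    - [0,0.625,0]
    - [0,0.625,0]
    - [0,0.625,0]
    - [0,0.625,0]
  grip: [-1,-1,-1,-1,-1]

```text
time_s: 3.4
position: [0.5354, 0.0821, 0.2443]
tcp_rot: [[0.601, -0.0, 0.799], [-0.799, 0.0, 0.601], [-0.001, -1.0, 0.0]]
force: [-0.0, 0.5, 0.2]
opening: 0.999
```

```bash
python3 - <<'E'
from h import *
np.set_printoptions(precision=4,suppress=True)
s=bot.read_state(); print(s['time_s'],s['position'],s['tcp_rot'])
w=eyes.capture('wrist'); cv2.imwrite('pics/w2.png',w['image'])
np.save('w2.npy',{'s':s,'w':w},allow_pickle=True)
c=wcam(w,s)
Z={'cassette_mid':.024,'front_cassette_mid':.024,'handle':.078,'slot':.006,'catch_zone':.018,'pin':.023,'dispenser':0}
for th in Z:
  for r in models.spot_point('wrist',th)[:2]:
    p=np.array(r['point'])*[640,480]; print(th,round(r['conf'],2),p.round(1),onz(c,p,Z[th])[:2])
E
```

```text
3.4 [0.5354 0.0821 0.2443] [[ 0.601  -0.0002  0.7993]
 [-0.7993  0.0005  0.601 ]
 [-0.0005 -1.      0.0001]]
front_cassette_mid 0.94 [316.4  50.3] [0.4479 0.1966]
handle 0.96 [314.   69.4] [0.4598 0.1781]
slot 0.67 [316.   94.1] [0.467  0.1703]
catch_zone 0.9 [320.9 189. ] [0.5208 0.1061]
pin 0.81 [313.4  79.8] [0.4593 0.177 ]
dispenser 0.57 [317.4 165.2] [0.506  0.1203]
```

View pics/w2.png

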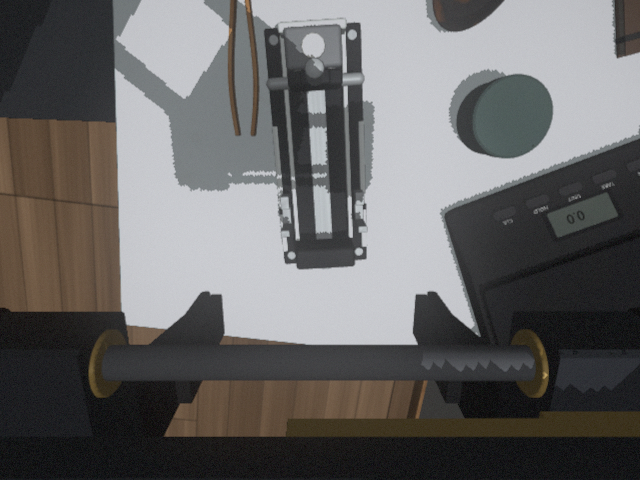

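The whole track is in view: outlet stop at row 22, post top at (315,66), pin at (270..362,81), catch around rows 190–235, housing at rows 240–265. I'll take a zoomed crop for the catch and the base edges.

```bash
python3 - <<'E'
import cv2,numpy as np
w=cv2.imread('pics/w2.png')
a=cv2.resize(w[10:110,255:375],(480,400),interpolation=3)
b=cv2.resize(w[175:275,270:380],(0,0),fx=4,fy=4,interpolation=3)[:, :320*1]
b=cv2.resize(w[180:275,275:374],(0,0),fx=6,fy=6,interpolation=3)
cv2.imwrite('pics/z2.png',b)
E
```

```text
(no output)
```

View pics/z2.png

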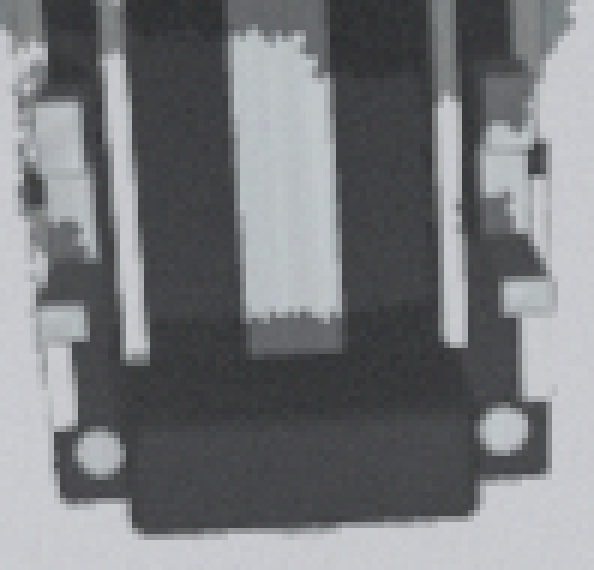

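```bash
python3 - <<'E'
from h import *
from scipy.optimize import least_squares
np.set_printoptions(precision=4,suppress=True)
d=np.load('w2.npy',allow_pickle=True).item(); c=wcam(d['w'],d['s'])
L=[((285,263.3),(.1,-.042,.006)),((366.3,258.7),(.1,.042,.006))]
img=d['w']['image']; g=cv2.cvtColor(img,cv2.COLOR_BGR2GRAY)
# housing back edge top z .040: corners
L+=[((297.3,269),(.095,-.0285,.04)),((354.5,265.5),(.095,.0285,.04))][:0]
# pin ends and post/front cassette cap, models
L+=[((314,69.4),(-.069,0,.078)),((316.4,50.3),(-.09,0,.030)),((313.5,44.5),(-.09,0,.058))]
P=[np.array(p) for p,_ in L];Q=[np.array(q) for _,q in L]
def T(v,q):
    a=v[2];R=np.array([[np.cos(a),-np.sin(a),0],[np.sin(a),np.cos(a),0],[0,0,1]]);return R@q+[v[0],v[1],0]
f=lambda v:np.hstack([proj(c,T(v,q))-p for p,q in zip(P,Q)])
r=least_squares(f,[.506,.12,np.radians(-53)],loss='soft_l1'); v=r.x
print(v[:2],np.degrees(v[2]),r.fun.round(1))
np.save('disp.npy',v)
a=v[2];ex=np.array([np.cos(a),np.sin(a)]);ey=np.array([-ex[1],ex[0]])
for n,p,z in[('humpL',(285,209.2),.028),('humpR',(359.2,205),.028),('humpL0',(282,196.7),.028),('humpR0',(356,192.5),.028),('stopL',(285.3,230.8),.048),('stopR',(362.8,226.7),.048),('baseFL',(265.5,27),.006),('baseFR',(360.5,23),.006),('pinL',(270,83),.023),('pinR',(362,78),.023),('post top',(315,66),.098)]:
    w=onz(c,p,z)[:2]-v[:2]; print(n,w@ex,w@ey)
print('post',T(v,np.array([-.069,0,.078])))
for n in('scene','top'):
    k=eyes.capture(n)
    for th,z in(('handle',.078),('front_cassette_mid',.03)):
        for q in models.spot_point(n,th)[:1]:
            w=onz(k,np.array(q['point'])*[640,480],z); print(n,th,w, (w[:2]-v[:2])@ex,(w[:2]-v[:2])@ey)
E
```

```text
[0.5052 0.1256] -49.846377017250184 [-0.6 -0.2  0.5 -0.   1.1  0.5 -2.4  0.4  0.1 -1. ]
humpL 0.04023342547374876 -0.034692900468623
humpR 0.040224894250846015 0.03370725440065737
humpL0 0.02853916436762377 -0.03648317463988423
humpR0 0.02855758616456488 0.03110715474471432
stopL 0.05575706145185534 -0.03406318426966138
stopR 0.055942268400847664 0.03446298047917442
baseFL -0.11510025563039852 -0.04060646096279115
baseFR -0.1134816246960685 0.041143316712811795
pinL -0.0684600718333094 -0.03904390438795198
pinR -0.06790757756245393 0.03948998259394104
post top -0.06870211849528449 8.544272897435005e-05
post [0.4607 0.1783 0.078 ]
scene handle [0.4611 0.1733 0.078 ] -0.06485282382836716 -0.002916508840680284
scene front_cassette_mid [0.4455 0.1865 0.03  ] -0.08497660808348852 -0.0063422282270040155
top handle [0.4615 0.1772 0.078 ] -0.06761447831428642 -0.00013441933698611747
top front_cassette_mid [0.4442 0.19   0.03  ] -0.08858919392408818 -0.005110601463446645
```

arm_command:
  translation:
    - [-0.76,0.5,-0.012]
    - [-0.76,0.5,-0.012]
    - [-0.76,0.5,-0.012]
  rotation:
    - [0,-0.054,0]
    - [0,-0.054,0]
    - [0,-0.054,0]
  grip: [-1,-1,-1]

```text
time_s: 4.4
position: [0.4944, 0.1291, 0.2027]
tcp_rot: [[0.648, -0.007, 0.762], [-0.762, 0.0, 0.648], [-0.005, -1.0, -0.005]]
force: [-0.9, 0.4, 0.3]
opening: 1.0
```

```bash
cat >> h.py <<'E'
def to(target,yaw=None):
    s=bot.read_state(); R=np.array(s['tcp_rot']); d=np.array(target)-s['position']
    print('share',(R.T@d/.08).round(3),'yaw',np.degrees(np.arctan2(R[1,0],R[0,0])).round(2),'pos',np.round(s['position'],4),s['time_s'],'F',np.round(s['force'],1))
def D(x,y,z):
    v=np.load('disp.npy');a=v[2];return np.array([v[0]+x*np.cos(a)-y*np.sin(a),v[1]+x*np.sin(a)+y*np.cos(a),z])
E
python3 -c "
from h import *
to(D(-.069,0,.083))"
```

```text
share [-0.735  1.5    0.084] yaw -49.64 pos [0.4944 0.1291 0.2027] 4.4 F [-0.9  0.4  0.3]
```

arm_command:
  translation:
    - [-0.735,0.7,0.04]
    - [-0.735,0.7,0.04]
    - [-0.735,0.7,0.04]
    - [-0.735,0.7,0.04]
  rotation:
    - [0,0,0]
    - [0,0,0]
    - [0,0,0]
    - [0,0,0]
  grip: [-0.4,-0.4,-0.4,-0.4]

```text
time_s: 4.8
position: [0.4642, 0.1745, 0.149]
tcp_rot: [[0.646, 0.002, 0.763], [-0.763, -0.0, 0.646], [0.002, -1.0, 0.002]]
force: [1.8, -1.6, 0.2]
opening: 0.741
```

```bash
python3 -c "
from h import *
to(D(-.069,0,.083))
s=bot.read_state();w=eyes.capture('wrist');c=wcam(w,s);cv2.imwrite('pics/w3.png',w['image'])
for th,z in(('handle',.078),('front_cassette_mid',.03)):
  for r in models.spot_point('wrist',th)[:2]:
    p=np.array(r['point'])*[640,480];print(th,r['conf'],p,onz(c,p,z),D(-.069 if th=='handle' else -.09,0,z))
"
```

```text
share [-0.065  0.825 -0.004] yaw -49.73 pos [0.4642 0.1745 0.149 ] 4.8 F [ 1.8 -1.6  0.2]
handle 0.65 [314.624 267.6  ] [0.45953944 0.17747511 0.078     ] [0.46069022 0.1783288  0.078     ]
front_cassette_mid 0.91 [317.888 215.184] [0.44790816 0.19414818 0.03      ] [0.44714859 0.19437948 0.03      ]
```

arm_command:
  translation:
    - [-0.065,0.2,-0.01]
    - [-0.065,0.83,-0.01]
    - [-0.065,0.83,-0.01]
    - [-0.065,0.83,-0.01]
  rotation:
    - [0,0,0]
    - [0,0,0]
    - [0,0,0]
    - [0,0,0]
  grip: [-0.4,-0.4,-0.4,-0.4]

```text
time_s: 5.35
position: [0.4588, 0.1776, 0.0821]
tcp_rot: [[0.645, -0.002, 0.764], [-0.764, -0.0, 0.645], [-0.001, -1.0, -0.002]]
force: [0.5, 0.3, 1.5]
opening: 0.701
```

```bash
python3 -c "
from h import *
to(D(-.069,0,.083))"
```

```text
share [ 0.008 -0.011  0.023] yaw -49.83 pos [0.4588 0.1776 0.0821] 5.35 F [0.5 0.3 1.5]
```

arm_command:
  translation:
    - [0.008,0,0.02]
    - [0.008,0,0.02]
    - [0.008,0,0.02]
    - [0.008,0,0.02]
    - [0.008,0,0.02]
  rotation:
    - [0,0,0]
    - [0,0,0]
    - [0,0,0]
    - [0,0,0]
    - [0,0,0]
  grip: [-0.4,1,1,1,1]

```text
time_s: 5.85
position: [0.4605, 0.1789, 0.083]
tcp_rot: [[0.646, 0.002, 0.763], [-0.763, 0.0, 0.646], [0.001, -1.0, 0.001]]
force: [-0.3, 0.3, -0.2]
opening: 0.423
```

arm_command:
  translation:
    - [0,0,0]
    - [0,0,0]
    - [0,0,0]
  rotation:
    - [0,0,0]
    - [0,0,0]
    - [0,0,0]
  grip: [1,1,1]

```text
time_s: 6.15
position: [0.4597, 0.1786, 0.0821]
tcp_rot: [[0.646, -0.001, 0.763], [-0.763, -0.001, 0.646], [-0.0, -1.0, -0.001]]
force: [-2.1, -3.0, 3.7]
opening: 0.153
```

```bash
python3 -c "
from h import *
to(D(-.069,0,.083))"
```

```text
share [ 0.01  -0.012  0.007] yaw -49.76 pos [0.4597 0.1786 0.0821] 6.15 F [-2.1 -3.   3.7]
```

arm_command:
  translation:
    - [0.1,0,0]
    - [0.2,0,0]
    - [0.35,0,0]
    - [0.5,0,0]
    - [0.6,0,0]
  rotation:
    - [0,0,0]
    - [0,0,0]
    - [0,0,0]
    - [0,0,0]
    - [0,0,0]
  grip: [1,1,1,1,1]

```text
time_s: 6.65
position: [0.4898, 0.1425, 0.082]
tcp_rot: [[0.645, -0.004, 0.764], [-0.764, 0.002, 0.645], [-0.004, -1.0, -0.002]]
force: [-3.8, 5.8, 4.0]
opening: 0.151
```

```bash
python3 -c "
from h import *
to(D(-.021,0,.098));print(bot.read_state()['opening'])"
```

```text
share [ 0.023 -0.2    0.01 ] yaw -49.86 pos [0.4898 0.1425 0.082 ] 6.65 F [-3.8  5.8  4. ]
0.1513103335999445
```

arm_command:
  translation:
    - [0,-0.07,0]
    - [0,-0.13,0]
    - [0,-0.19,0]
    - [0,-0.19,0]
  rotation:
    - [0,0,0]
    - [0,0,0]
    - [0,0,0]
    - [0,0,0]
  grip: [1,1,1,1]

```text
time_s: 7.05
position: [0.489, 0.1432, 0.0967]
tcp_rot: [[0.645, -0.005, 0.764], [-0.764, 0.002, 0.645], [-0.004, -1.0, -0.002]]
force: [-2.0, 6.1, -6.3]
opening: 0.148
```

```bash
python3 -c "
from h import *
to(D(.0475,0,.098));print(bot.read_state()['opening'])
s=bot.read_state();w=eyes.capture('wrist');c=wcam(w,s);cv2.imwrite('pics/w4.png',w['image'])
for n in('wrist','scene'):
  if n=='scene': c=eyes.capture('scene');cv2.imwrite('pics/s4.png',c['image'])
  for th,z in(('handle',.093),('pin',.038)):
   for r in models.spot_point(n,th)[:1]:
    p=np.array(r['point'])*[640,480];print(n,th,r['conf'],p,onz(c,p,z),proj(c,[*s['position'][:2],z]))
"
```

```text
share [ 0.892 -0.021  0.013] yaw -49.85 pos [0.489  0.1432 0.0967] 7.05 F [-2.   6.1 -6.3]
0.14842860428023308
wrist handle 0.74 [314.368 332.784] [0.48737477 0.14316617 0.093     ] [317.41429466 335.05406261]
wrist pin 0.66 [318.72  284.208] [0.48907256 0.14377609 0.038     ] [317.90240235 284.90745845]
scene pin 0.64 [367.296 295.104] [0.49133446 0.14026016 0.038     ] [365.21641395 294.49582039]
```

arm_command:
  translation:
    - [0.15,0,0]
    - [0.3,0,0]
    - [0.45,0,0]
    - [0.6,0,0]
    - [0.7,0,0]
  rotation:
    - [0,0,0]
    - [0,0,0]
    - [0,0,0]
    - [0,0,0]
    - [0,0,0]
  grip: [1,1,1,1,1]

```text
time_s: 7.85
position: [0.5248, 0.1008, 0.0958]
tcp_rot: [[0.644, -0.007, 0.765], [-0.765, 0.003, 0.644], [-0.007, -1.0, -0.003]]
force: [-2.0, 9.3, -5.9]
opening: 0.148
```

arm_command:
  translation:
    - [0.07,0,0]
    - [0.14,0,0]
    - [0.18,0,0]
    - [0.18,0,0]
  rotation:
    - [0,0,0]
    - [0,0,0]
    - [0,0,0]
    - [0,0,0]
  grip: [1,1,1,1]

```text
time_s: 8.25
position: [0.5338, 0.0902, 0.0957]
tcp_rot: [[0.644, -0.007, 0.765], [-0.765, 0.004, 0.644], [-0.007, -1.0, -0.003]]
force: [-2.5, 8.8, -6.6]
opening: 0.15
```

```bash
python3 -c "
from h import *
to(D(.0475,0,.083));print(bot.read_state()['opening'])
s=bot.read_state()
for n in('wrist','scene'):
  c=eyes.capture(n);cv2.imwrite('pics/%s5.png'%n,c['image'])
  if n=='wrist': c=wcam(c,s)
  for th,z in(('handle',.093),('pin',.038)):
   for r in models.spot_point(n,th)[:1]:
    p=np.array(r['point'])*[640,480];print(n,th,r['conf'],p,onz(c,p,z),proj(c,[*s['position'][:2],z]))
i=cv2.imread('pics/wrist5.png')[190:330,240:400];j=cv2.imread('pics/scene5.png')[220:360,330:490]
cv2.imwrite('pics/z5.png',cv2.resize(np.hstack([i,j]),(800,350),interpolation=3))
"
```

```text
share [0.027 0.159 0.012] yaw -49.89 pos [0.5338 0.0902 0.0957] 8.25 F [-2.5  8.8 -6.6]
0.15016435952580204
wrist handle 0.73 [315.584 332.592] [0.53213061 0.09102139 0.093     ] [317.40609448 336.22246881]
wrist pin 0.87 [318.592 285.792] [0.53399838 0.09048861 0.038     ] [317.95202948 285.85423159]
scene handle 0.61 [280.896 271.488] [0.36584357 0.20814031 0.093     ] [408.26966453 281.20890783]
scene pin 0.55 [404.288 310.608] [0.52572989 0.0813159  0.038     ] [405.12114533 305.33944786]
```

View pics/z5.png

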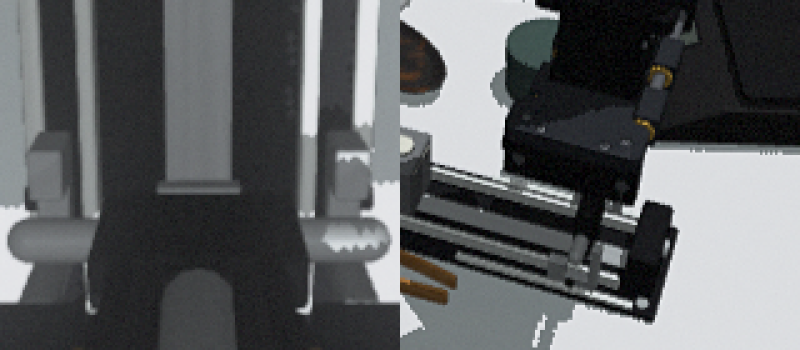

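The crop shows the pin beyond both humps (wrist hump edge near row 270, pin front edge near row 277). I'll work out the gap next.

```bash
python3 -c "
from h import *
s=bot.read_state();c=wcam(eyes.capture('wrist'),s)
v=np.load('disp.npy');ex=np.array([np.cos(v[2]),np.sin(v[2])])
for n,p,z in(('humpL',(258,270),.028),('humpR',(381,269),.028),('pinfrontL',(260,277.5),.036),('pinfrontR',(379,277.5),.036),('tcp',None,0)):
  w=s['position'] if p is None else onz(c,p,z); print(n,(w[:2]-v[:2])@ex)
"
```

```text
humpL 0.03930908738731832
humpR 0.038733826289270565
pinfrontL 0.04080455869712086
pinfrontR 0.04081864805869327
tcp 0.044902517004515495
```

arm_command:
  translation:
    - [0.025,0,0]
    - [0.028,0,0]
    - [0.028,0.07,0]
    - [0.028,0.13,0]
    - [0.028,0.18,0]
  rotation:
    - [0,0,0]
    - [0,0,0]
    - [0,0,0]
    - [0,0,0]
    - [0,0,0]
  grip: [1,1,1,1,1]

```text
time_s: 9.1
position: [0.5352, 0.0889, 0.0818]
tcp_rot: [[0.645, -0.006, 0.764], [-0.764, 0.004, 0.645], [-0.007, -1.0, -0.003]]
force: [-7.1, 7.8, 28.6]
opening: 0.148
```

arm_command:
  translation:
    - [0,0,0]
    - [0,0.0,0]
  rotation:
    - [0,0,0]
    - [0,0,0]
  grip: [1,1]

```text
time_s: 9.3
position: [0.5353, 0.0887, 0.0822]
tcp_rot: [[0.645, -0.006, 0.764], [-0.764, 0.003, 0.645], [-0.006, -1.0, -0.003]]
force: [-2.3, 8.2, -1.2]
opening: 0.15
```

```bash
python3 -c "
from h import *
to(D(.0475,0,.083))"
```

```text
share [-0.001 -0.011  0.01 ] yaw -49.84 pos [0.5353 0.0887 0.0822] 9.3 F [-2.3  8.2 -1.2]
```

arm_command:
  translation:
    - [-0.012,0,0]
    - [-0.025,0,0]
    - [-0.037,0,0]
    - [-0.05,0,0]
    - [-0.05,0,0]
  rotation:
    - [0,0,0]
    - [0,0,0]
    - [0,0,0]
    - [0,0,0]
    - [0,0,0]
  grip: [1,1,1,1,1]

```text
time_s: 9.8
position: [0.5328, 0.0916, 0.0821]
tcp_rot: [[0.645, -0.006, 0.764], [-0.764, 0.003, 0.645], [-0.006, -1.0, -0.003]]
force: [-3.1, 8.9, -1.6]
opening: 0.146
```

```bash
python3 -c "
from h import *
to(D(.045,0,.083))"
```

```text
share [ 0.015 -0.011  0.01 ] yaw -49.84 pos [0.5328 0.0916 0.0821] 9.8 F [-3.1  8.9 -1.6]
```

Still holding the spring, so I'll ease further.

arm_command:
  translation:
    - [-0.012,0,0]
    - [-0.025,0,0]
    - [-0.037,0,0]
    - [-0.037,0,0]
  rotation:
    - [0,0,0]
    - [0,0,0]
    - [0,0,0]
    - [0,0,0]
  grip: [1,1,1,1]

```text
time_s: 10.2
position: [0.5325, 0.0921, 0.0822]
tcp_rot: [[0.646, -0.003, 0.763], [-0.763, 0.0, 0.646], [-0.002, -1.0, -0.002]]
force: [-2.0, 3.1, -6.5]
opening: 0.154
```

```bash
python3 -c "
from h import *
to(D(.045,0,.083))"
```

```text
share [ 0.022 -0.01   0.009] yaw -49.77 pos [0.5325 0.0921 0.0822] 10.2 F [-2.   3.1 -6.5]
```

arm_command:
  translation:
    - [-0.012,0.005,0]
    - [-0.025,0.01,0]
    - [-0.025,0.01,0]
  rotation:
    - [0,0,0]
    - [0,0,0]
    - [0,0,0]
  grip: [1,1,1]

```text
time_s: 10.5
position: [0.5324, 0.0926, 0.0822]
tcp_rot: [[0.646, -0.0, 0.763], [-0.763, -0.001, 0.646], [0.001, -1.0, -0.001]]
force: [-2.2, -3.6, -3.8]
opening: 0.151
```

arm_command:
  translation:
    - [0,0,0]
    - [0,0,0]
    - [0,0,0]
    - [0,0,0]
  rotation:
    - [0,0,0]
    - [0,0,0]
    - [0,0,0]
    - [0,0,0]
  grip: [0.5,0,-0.5,-0.5]

```text
time_s: 10.9
position: [0.5333, 0.0936, 0.0827]
tcp_rot: [[0.646, 0.002, 0.764], [-0.764, 0.0, 0.646], [0.001, -1.0, 0.002]]
force: [0.5, -0.2, -0.1]
opening: 0.429
```

arm_command:
  translation:
    - [0,-0.6,0]
    - [0,-1,0]
    - [0,-1,0]
  rotation:
    - [0,0,0]
    - [0,0,0]
    - [0,0,0]
  grip: [-0.5,-0.5,-0.5]

```text
time_s: 11.2
position: [0.5359, 0.0937, 0.1664]
tcp_rot: [[0.646, 0.01, 0.763], [-0.763, -0.0, 0.646], [0.007, -1.0, 0.008]]
force: [1.4, -0.0, 0.9]
opening: 0.694
```

```bash
python3 -c "
from h import *
to(D(.045,0,.083))
s=bot.read_state();w=eyes.capture('wrist');c=wcam(w,s);cv2.imwrite('pics/w6.png',w['image'])
v=np.load('disp.npy');a=v[2];ex=np.array([np.cos(a),np.sin(a)]);ey=np.array([-ex[1],ex[0]])
for th,z in(('handle',.078),('pin',.023)):
  for r in models.spot_point('wrist',th)[:1]:
    p=np.array(r['point'])*[640,480];q=onz(c,p,z)[:2]-v[:2];print(th,r['conf'],p,q@ex,q@ey)
k=eyes.capture('top')
for r in models.spot_point('top','cassette_mid')[:4]: print(r['conf'],np.array(r['point'])*[640,480],onz(k,np.array(r['point'])*[640,480],.024))
"
```

```text
share [ 0.003  1.042 -0.044] yaw -49.76 pos [0.5359 0.0937 0.1664] 11.2 F [ 1.4 -0.   0.9]
handle 0.93 [308.672 267.6  ] 0.04561740962463629 -0.0020454558289448583
pin 0.84 [310.784 241.104] 0.04447652898601466 -0.0013266805112615826
0.94 [308.672 288.288] [0.39446021 0.27987901 0.024     ]
0.84 [222.976 271.296] [0.42676951 0.45255939 0.024     ]
0.74 [289.088 337.392] [0.29791554 0.31701683 0.024     ]
0.71 [261.376 292.32 ] [0.38552027 0.3741852  0.024     ]
```

The pusher stays parked at about x 45 mm. Next is the spare.

arm_command:
  translation:
    - [-1,-0.5,0.27]
    - [-1,-0.5,0.27]
    - [-1,-0.5,0.27]
  rotation:
    - [0,0,0]
    - [0,0,0]
    - [0,0,0]
  grip: [-0.5,-0.5,-0.5]

```text
time_s: 11.75
position: [0.4952, 0.1717, 0.2028]
tcp_rot: [[0.649, -0.001, 0.761], [-0.761, 0.001, 0.649], [-0.001, -1.0, 0.001]]
force: [-0.1, 0.1, -0.6]
opening: 0.747
```

arm_command:
  translation:
    - [-1,-0.44,0.27]
    - [-1,-0.44,0.27]
    - [-1,-0.44,0.27]
    - [-1,-0.44,0.27]
    - [-1,-0.44,0.27]
  rotation:
    - [0,-0.417,0]
    - [0,-0.417,0]
    - [0,-0.417,0]
    - [0,-0.417,0]
    - [0,-0.417,0]
  grip: [-0.5,-0.5,-0.5,-0.5,-0.5]

```text
time_s: 12.25
position: [0.4619, 0.2429, 0.2362]
tcp_rot: [[0.907, -0.002, 0.422], [-0.422, -0.001, 0.907], [-0.001, -1.0, -0.002]]
force: [-0.1, -0.4, 1.0]
opening: 0.748
```

```bash
python3 -c "
from h import *
to(D(.045,0,.083))
s=bot.read_state();w=eyes.capture('wrist');c=wcam(w,s);cv2.imwrite('pics/w7.png',w['image']);np.save('w7.npy',{'s':s,'w':w},allow_pickle=True)
for r in models.spot_point('wrist','cassette_mid')[:4]: print(r['conf'],np.array(r['point'])*[640,480],onz(c,np.array(r['point'])*[640,480],.024))
p=proj(c,[.394,.281,.04]).astype(int);print(p)
x,y=max(p[0]-60,0),max(p[1]-60,0);print(x,y)
cv2.imwrite('pics/z7.png',cv2.resize(w['image'][y:y+120,x:x+120],(600,600),interpolation=3))
"
```

```text
share [ 1.622  1.915 -1.335] yaw -24.94 pos [0.4619 0.2429 0.2362] 12.25 F [-0.1 -0.4  1. ]
0.97 [421.504  73.776] [0.38457057 0.37321469 0.024     ]
0.79 [319.424   1.488] [0.30130385 0.31885014 0.024     ]
0.68 [322.176 132.288] [0.39193343 0.27929615 0.024     ]
0.56 [527.488  80.304] [0.4264456  0.45114468 0.024     ]
[325 133]
265 73
```

View pics/z7.png

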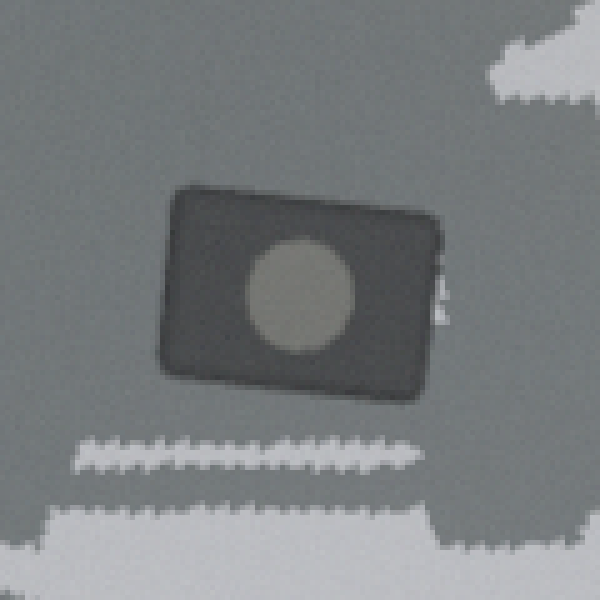

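The crop shows the grey spare with its white cap. The top-face corners are at zoom (175,187), (440,213), (418,403) and (160,375).

```bash
python3 -c "
from h import *
d=np.load('w7.npy',allow_pickle=True).item();c=wcam(d['w'],d['s'])
Q=[onz(c,(265+x/5,73+y/5),.048)[:2] for x,y in((175,187),(440,213),(418,403),(160,375))]
m=np.mean(Q,0);e=(Q[1]-Q[0]+Q[2]-Q[3])/2;f=(Q[3]-Q[0]+Q[2]-Q[1])/2
print(m,np.linalg.norm(e),np.linalg.norm(f),np.degrees(np.arctan2(e[1],e[0])),np.degrees(np.arctan2(f[1],f[0])))
print('cap',onz(c,(265+301/5,73+295/5),.052))
to([*m,.15])
"
```

```text
[0.39253798 0.2810223 ] 0.04220271810413307 0.02921036881038748 59.34110304694044 -30.55941631247405
cap [0.39257182 0.28140741 0.052     ]
share [-0.989  1.081  0.07 ] yaw -24.95 pos [0.4621 0.2426 0.2363] 12.35 F [-0.4 -0.7 -0.6]
```

arm_command:
  translation:
    - [-0.98,1,0.07]
    - [-0.98,1,0.07]
    - [-0.98,1,0.07]
    - [-0.98,1,0.07]
    - [-0.98,1,0.07]
  rotation:
    - [0,0.093,0]
    - [0,0.093,0]
    - [0,0.093,0]
    - [0,0.093,0]
    - [0,0.093,0]
  grip: [-0.5,-0.5,-0.5,-0.5,-0.5]

```text
time_s: 12.85
position: [0.3952, 0.2815, 0.1578]
tcp_rot: [[0.863, 0.003, 0.506], [-0.506, 0.001, 0.863], [0.002, -1.0, 0.002]]
force: [0.5, 0.3, 0.3]
opening: 0.751
```

```bash
python3 -c "
from h import *
to([.3927,.2812,.046])"
```

```text
share [-0.028  1.398 -0.022] yaw -30.39 pos [0.3952 0.2815 0.1578] 12.85 F [0.5 0.3 0.3]
```

arm_command:
  translation:
    - [-0.02,0.7,-0.01]
    - [-0.02,0.7,-0.01]
    - [-0.02,0.7,-0.01]
  rotation:
    - [0,0,0]
    - [0,0,0]
    - [0,0,0]
  grip: [-0.5,-0.5,-0.5]

```text
time_s: 13.15
position: [0.392, 0.281, 0.1011]
tcp_rot: [[0.862, -0.002, 0.506], [-0.506, -0.001, 0.862], [-0.001, -1.0, -0.001]]
force: [-0.8, -0.2, 0.1]
opening: 0.754
```

```bash
python3 -c "
from h import *
to([.3927,.2812,.046])"
```

```text
share [0.007 0.689 0.007] yaw -30.42 pos [0.392  0.281  0.1011] 13.15 F [-0.8 -0.2  0.1]
```

arm_command:
  translation:
    - [0.005,0.3,0.005]
    - [0.005,0.68,0.005]
    - [0.005,0.68,0.005]
    - [0.005,0.68,0.005]
  rotation:
    - [0,0,0]
    - [0,0,0]
    - [0,0,0]
    - [0,0,0]
  grip: [-0.5,-0.5,-0.5,-0.5]

```text
time_s: 13.55
position: [0.3932, 0.282, 0.0486]
tcp_rot: [[0.863, 0.002, 0.505], [-0.505, 0.001, 0.863], [0.001, -1.0, 0.002]]
force: [0.8, 0.9, 0.5]
opening: 0.752
```

arm_command:
  translation:
    - [0,0,0]
    - [0,0,0]
    - [0,0,0]
    - [0,0,0]
    - [0,0,0]
  rotation:
    - [0,0,0]
    - [0,0,0]
    - [0,0,0]
    - [0,0,0]
    - [0,0,0]
  grip: [0,0.5,1,1,1]

```text
time_s: 14.05
position: [0.3923, 0.2819, 0.0478]
tcp_rot: [[0.863, 0.001, 0.505], [-0.505, 0.001, 0.863], [0.001, -1.0, 0.001]]
force: [-0.5, -0.7, 6.9]
opening: 0.505
```

```bash
python3 -c "
from h import *
to([.3927,.2812,.046]);print(bot.read_state()['opening'])"
```

```text
share [ 0.009  0.023 -0.005] yaw -30.33 pos [0.3923 0.2819 0.0478] 14.05 F [-0.5 -0.7  6.9]
0.5045729803088604
```

arm_command:
  translation:
    - [0,-0.3,0]
    - [0,-0.9,0]
    - [0,-1,0]
    - [0,-1,0]
  rotation:
    - [0,0,0]
    - [0,0,0]
    - [0,0,0]
    - [0,0,0]
  grip: [1,1,1,1]

```text
time_s: 14.45
position: [0.3929, 0.2822, 0.1285]
tcp_rot: [[0.863, 0.004, 0.505], [-0.505, 0.002, 0.863], [0.003, -1.0, 0.003]]
force: [-1.2, -0.3, -0.2]
opening: 0.505
```

arm_command:
  translation:
    - [0,-0.35,0]
    - [0,-0.35,0]
    - [0,-0.35,0]
    - [0,-0.35,0]
  rotation:
    - [0,0.325,0]
    - [0,0.325,0]
    - [0,0.325,0]
    - [0,0.325,0]
  grip: [1,1,1,1]

```text
time_s: 14.85
position: [0.391, 0.2813, 0.1536]
tcp_rot: [[0.645, -0.003, 0.764], [-0.764, -0.001, 0.645], [-0.001, -1.0, -0.003]]
force: [0.3, 0.5, -0.9]
opening: 0.501
```

```bash
python3 -c "
from h import *
to(D(-.057,0,.15));print(bot.read_state()['opening'])"
```

```text
share [ 1.696  0.044 -0.164] yaw -49.83 pos [0.391  0.2813 0.1536] 14.85 F [ 0.3  0.5 -0.9]
0.5011722109063242
```

arm_command:
  translation:
    - [0.5,0,-0.08]
    - [0.85,0,-0.08]
    - [0.85,0,-0.08]
  rotation:
    - [0,0,0]
    - [0,0,0]
    - [0,0,0]
  grip: [1,1,1]

```text
time_s: 15.15
position: [0.433, 0.2237, 0.1539]
tcp_rot: [[0.643, 0.0, 0.766], [-0.766, -0.001, 0.643], [0.001, -1.0, -0.0]]
force: [-0.2, 0.4, 0.1]
opening: 0.506
```

arm_command:
  translation:
    - [0.5,0,-0.08]
    - [0.85,0,-0.08]
    - [0.85,0,-0.08]
    - [0.85,0,-0.08]
  rotation:
    - [0,0,0]
    - [0,0,0]
    - [0,0,0]
    - [0,0,0]
  grip: [1,1,1,1]

```text
time_s: 15.55
position: [0.4689, 0.1695, 0.154]
tcp_rot: [[0.644, -0.003, 0.765], [-0.765, 0.0, 0.644], [-0.002, -1.0, -0.002]]
force: [-0.3, -0.2, -0.1]
opening: 0.501
```

```bash
python3 -c "
from h import *
to(D(-.057,0,.0538))
s=bot.read_state();w=eyes.capture('wrist');c=wcam(w,s);cv2.imwrite('pics/w8.png',w['image'][150:400,180:460])
v=np.load('disp.npy');a=v[2];ex=np.array([np.cos(a),np.sin(a)]);ey=np.array([-ex[1],ex[0]])
for th,z in(('handle',.078),('cassette_mid',s['position'][2]-.024),('front_cassette_mid',.03),('slot',.006)):
  for r in models.spot_point('wrist',th)[:2]:
    p=np.array(r['point'])*[640,480];q=onz(c,p,z)[:2]-v[:2];print(th,r['conf'],p,q@ex,q@ey)
"
```

```text
share [ 0.002  1.252 -0.004] yaw -49.89 pos [0.4689 0.1695 0.154 ] 15.55 F [-0.3 -0.2 -0.1]
handle 0.76 [314.88  414.096] 0.04169356473388695 -0.0016747469114511608
cassette_mid 0.9 [319.424 311.616] -0.05767367988302911 0.0013936495760129752
cassette_mid 0.26 [317.696 204.576] -0.10732177538313986 0.0007071453304006942
front_cassette_mid 0.71 [318.72  204.576] -0.08916816938663204 0.0009753785793733139
front_cassette_mid 0.17 [317.504 311.904] -0.008997873551484717 -3.663334639602372e-05
slot 0.62 [318.208 236.496] -0.06029515167289812 0.0005120377082270493
```

View pics/w8.png

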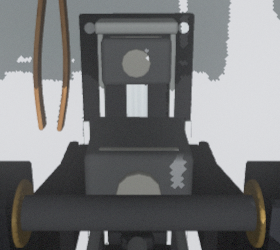

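The held spare is in line with the track, and the front cassette is ahead at crop (135,62). I'll lower in stages.

arm_command:
  translation:
    - [0.005,0.4,0]
    - [0.005,0.8,0]
    - [0.005,1,0]
    - [0.005,1,0]
    - [0.005,1,0]
  rotation:
    - [0,0,0]
    - [0,0,0]
    - [0,0,0]
    - [0,0,0]
    - [0,0,0]
  grip: [1,1,1,1,1]

```text
time_s: 16.3
position: [0.4699, 0.1697, 0.0751]
tcp_rot: [[0.646, -0.0, 0.764], [-0.764, -0.0, 0.646], [-0.0, -1.0, -0.0]]
force: [-1.1, 0.5, -1.1]
opening: 0.504
```

```bash
python3 -c "
from h import *
to(D(-.057,0,.0538))"
```

```text
share [-0.007  0.266 -0.019] yaw -49.79 pos [0.4699 0.1697 0.0751] 16.3 F [-1.1  0.5 -1.1]
```

arm_command:
  translation:
    - [0,0,-0.012]
    - [0,0.08,-0.012]
    - [0,0.15,-0.012]
    - [0,0.2,-0.012]
    - [0,0.2,-0.012]
  rotation:
    - [0,0,0]
    - [0,0,0]
    - [0,0,0]
    - [0,0,0]
    - [0,0,0]
  grip: [1,1,1,1,1]

```text
time_s: 16.8
position: [0.469, 0.1685, 0.0584]
tcp_rot: [[0.645, -0.001, 0.764], [-0.764, -0.0, 0.645], [-0.001, -1.0, -0.001]]
force: [0.0, 0.3, -1.6]
opening: 0.503
```

```bash
python3 -c "
from h import *
to(D(-.057,0,.0538))"
```

```text
share [-0.011  0.058 -0.001] yaw -49.84 pos [0.469  0.1685 0.0584] 16.8 F [ 0.   0.3 -1.6]
```

No contact, and the underside is below the rail tops. I'll finish lowering.

arm_command:
  translation:
    - [0,0.02,0]
    - [0,0.04,0]
    - [0,0.055,0]
    - [0,0.055,0]
  rotation:
    - [0,0,0]
    - [0,0,0]
    - [0,0,0]
    - [0,0,0]
  grip: [1,1,1,1]

```text
time_s: 17.2
position: [0.4693, 0.1686, 0.0544]
tcp_rot: [[0.645, -0.0, 0.764], [-0.764, -0.0, 0.645], [-0.0, -1.0, -0.0]]
force: [-0.5, -0.0, -0.3]
opening: 0.503
```

```bash
python3 -c "
from h import *
to(D(-.057,0,.0538))"
```

```text
share [-0.012  0.008 -0.004] yaw -49.84 pos [0.4693 0.1686 0.0544] 17.2 F [-0.5 -0.  -0.3]
```

arm_command:
  translation:
    - [0,0.01,0]
    - [0,0.015,0]
    - [0,0.015,0]
  rotation:
    - [0,0,0]
    - [0,0,0]
    - [0,0,0]
  grip: [1,1,1]

```text
time_s: 17.5
position: [0.4694, 0.1686, 0.0539]
tcp_rot: [[0.645, 0.0, 0.764], [-0.764, 0.0, 0.645], [0.0, -1.0, 0.0]]
force: [-0.8, 0.5, 5.4]
opening: 0.504
```

arm_command:
  translation:
    - [0,0,0]
    - [0,0,0]
    - [0,0,0]
    - [0,0,0]
  rotation:
    - [0,0,0]
    - [0,0,0]
    - [0,0,0]
    - [0,0,0]
  grip: [-0.1,-0.3,-0.4,-0.4]

```text
time_s: 17.9
position: [0.4694, 0.1686, 0.0532]
tcp_rot: [[0.645, -0.0, 0.764], [-0.764, -0.0, 0.645], [-0.0, -1.0, -0.0]]
force: [0.8, 0.1, -0.2]
opening: 0.68
```

arm_command:
  translation:
    - [0,-0.3,0]
    - [0,-0.8,0]
    - [0,-1,0]
    - [0,-1,0]
  rotation:
    - [0,0,0]
    - [0,0,0]
    - [0,0,0]
    - [0,0,0]
  grip: [-0.4,-0.4,-0.4,-0.4]

```text
time_s: 18.3
position: [0.471, 0.1689, 0.1355]
tcp_rot: [[0.645, 0.006, 0.764], [-0.764, 0.001, 0.645], [0.003, -1.0, 0.005]]
force: [0.6, -0.2, 0.3]
opening: 0.698
```

arm_command:
  translation:
    - [0.6,-0.1,0]
    - [0.9,-0.1,0]
    - [0.9,-0.1,0]
  rotation:
    - [0,0,0]
    - [0,0,0]
    - [0,0,0]
  grip: [-0.4,-0.4,-0.4]

```text
time_s: 18.6
position: [0.5185, 0.1114, 0.1406]
tcp_rot: [[0.643, 0.002, 0.766], [-0.766, -0.001, 0.643], [0.002, -1.0, 0.001]]
force: [-0.0, -0.3, 0.5]
opening: 0.699
```

```bash
python3 -c "
from h import *
to(D(.045,0,.083))
s=bot.read_state();w=eyes.capture('wrist');c=wcam(w,s);cv2.imwrite('pics/w9.png',w['image'][60:430,180:460])
v=np.load('disp.npy');a=v[2];ex=np.array([np.cos(a),np.sin(a)]);ey=np.array([-ex[1],ex[0]])
for th,z in(('handle',.078),('pin',.023),('cassette_mid',.03),('front_cassette_mid',.03)):
  for r in models.spot_point('wrist',th)[:2]:
    p=np.array(r['point'])*[640,480];q=onz(c,p,z)[:2]-v[:2];print(th,r['conf'],p,q@ex,q@ey)
"
```

```text
share [ 0.319  0.72  -0.013] yaw -50.02 pos [0.5185 0.1114 0.1406] 18.6 F [-0.  -0.3  0.5]
handle 0.9 [312.896 322.608] 0.04456448363361812 -0.0017494506601004206
handle 0.35 [317.632 138.624] -0.056862544965142287 0.001418892972855473
pin 0.94 [313.216 285.6  ] 0.04433600232531654 -0.0021806752365823353
cassette_mid 0.79 [316.416 139.92 ] -0.05505484710452807 0.0006420831382809756
cassette_mid 0.24 [315.2    80.688] -0.08875552253615272 0.00010618625924724077
front_cassette_mid 0.95 [314.496  82.896] -0.0875505218132319 -0.00031771717058822076
```

View pics/w9.png

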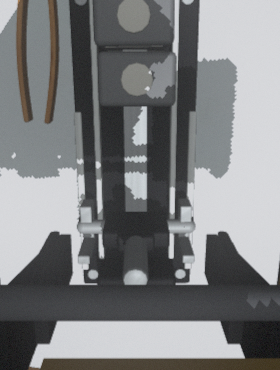

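Both cassettes stand in line at crop (133,15) and (135,78), and the pin sits in the catch at row 228. I'll take the post again.

arm_command:
  translation:
    - [0.315,0,-0.022]
    - [0.315,0,-0.022]
    - [0.315,0.4,-0.022]
    - [0.315,0.71,-0.022]
    - [0.315,0.71,-0.022]
  rotation:
    - [0,0,0]
    - [0,0,0]
    - [0,0,0]
    - [0,0,0]
    - [0,0,0]
  grip: [-0.4,-0.4,-0.4,-0.4,-0.4]

```text
time_s: 19.35
position: [0.5272, 0.0942, 0.0818]
tcp_rot: [[0.645, -0.008, 0.764], [-0.764, 0.0, 0.645], [-0.006, -1.0, -0.006]]
force: [-0.6, -0.1, 0.6]
opening: 0.702
```

```bash
python3 -c "
from h import *
to(D(.0445,-.001,.083))"
```

```text
share [ 0.079 -0.016  0.03 ] yaw -49.8 pos [0.5272 0.0942 0.0818] 19.35 F [-0.6 -0.1  0.6]
```

arm_command:
  translation:
    - [0,0,0]
    - [0,0,0]
  rotation:
    - [0,0,0]
    - [0,0,0]
  grip: [-0.4,-0.4]

```text
time_s: 19.55
position: [0.5312, 0.0937, 0.0856]
tcp_rot: [[0.645, 0.002, 0.764], [-0.764, 0.0, 0.645], [0.001, -1.0, 0.001]]
force: [0.1, -0.1, 0.2]
opening: 0.701
```

```bash
python3 -c "
from h import *
to(D(.0445,-.001,.083))"
```

```text
share [ 0.042  0.032 -0.003] yaw -49.8 pos [0.5312 0.0937 0.0856] 19.55 F [ 0.1 -0.1  0.2]
```

arm_command:
  translation:
    - [0.035,0.025,0]
    - [0.035,0.025,0]
    - [0.035,0.025,0]
    - [0.035,0.025,0]
  rotation:
    - [0,0,0]
    - [0,0,0]
    - [0,0,0]
    - [0,0,0]
  grip: [-0.4,-0.4,0,1]

```text
time_s: 19.95
position: [0.5327, 0.091, 0.0829]
tcp_rot: [[0.645, 0.001, 0.764], [-0.764, -0.0, 0.645], [0.0, -1.0, 0.0]]
force: [-0.6, -0.7, -0.1]
opening: 0.594
```

arm_command:
  translation:
    - [0,0,0]
    - [0,0,0]
    - [0,0,0]
    - [0,0,0]
    - [0,0,0]
  rotation:
    - [0,0,0]
    - [0,0,0]
    - [0,0,0]
    - [0,0,0]
    - [0,0,0]
  grip: [1,1,1,1,1]

```text
time_s: 20.45
position: [0.5329, 0.0912, 0.0826]
tcp_rot: [[0.645, 0.001, 0.764], [-0.764, 0.0, 0.645], [0.0, -1.0, 0.001]]
force: [0.1, 1.5, -3.2]
opening: 0.155
```

```bash
python3 -c "
from h import *
to(D(.0445,-.001,.083));print(bot.read_state()['opening'])"
```

```text
share [ 0.004 -0.005 -0.001] yaw -49.86 pos [0.5329 0.0912 0.0826] 20.45 F [ 0.1  1.5 -3.2]
0.15456625881849734
```

Pull back about 2 mm to unload the humps, then lift 15 mm.

arm_command:
  translation:
    - [0.02,0,0]
    - [0.035,0,0]
    - [0.035,0,0]
    - [0.035,-0.05,0]
    - [0.035,-0.1,0]
  rotation:
    - [0,0,0]
    - [0,0,0]
    - [0,0,0]
    - [0,0,0]
    - [0,0,0]
  grip: [1,1,1,1,1]

```text
time_s: 20.95
position: [0.5328, 0.0908, 0.0895]
tcp_rot: [[0.644, -0.004, 0.765], [-0.765, 0.003, 0.644], [-0.005, -1.0, -0.001]]
force: [-0.6, 9.0, -5.9]
opening: 0.152
```

arm_command:
  translation:
    - [0,-0.05,0]
    - [0,-0.09,0]
    - [0,-0.09,0]
  rotation:
    - [0,0,0]
    - [0,0,0]
    - [0,0,0]
  grip: [1,1,1]

```text
time_s: 21.25
position: [0.5321, 0.0915, 0.0969]
tcp_rot: [[0.644, -0.005, 0.765], [-0.765, 0.004, 0.644], [-0.006, -1.0, -0.001]]
force: [-1.5, 9.5, -5.5]
opening: 0.153
```

```bash
python3 -c "
from h import *
to(D(-.01,0,.097));print(bot.read_state()['opening'])"
```

```text
share [-0.668  0.003  0.017] yaw -49.94 pos [0.5321 0.0915 0.0969] 21.25 F [-1.5  9.5 -5.5]
0.15292265103065708
```

arm_command:
  translation:
    - [-0.1,0,0]
    - [-0.2,0,0]
    - [-0.3,0,0]
    - [-0.4,0,0]
    - [-0.5,0,0]
  rotation:
    - [0,0,0]
    - [0,0,0]
    - [0,0,0]
    - [0,0,0]
    - [0,0,0]
  grip: [1,1,1,1,1]

```text
time_s: 21.75
position: [0.5066, 0.1216, 0.0967]
tcp_rot: [[0.644, -0.004, 0.765], [-0.765, 0.003, 0.644], [-0.005, -1.0, -0.001]]
force: [-0.9, 8.1, -5.6]
opening: 0.15
```

arm_command:
  translation:
    - [-0.05,0,0.01]
    - [-0.08,0,0.01]
    - [-0.08,0,0.01]
  rotation:
    - [0,0,0]
    - [0,0,0]
    - [0,0,0]
  grip: [1,1,1]

```text
time_s: 22.05
position: [0.5023, 0.1269, 0.0966]
tcp_rot: [[0.644, -0.005, 0.765], [-0.765, 0.003, 0.644], [-0.006, -1.0, -0.002]]
force: [-1.0, 7.0, -6.2]
opening: 0.151
```

```bash
python3 -c "
from h import *
to(D(0,0,.0825));print(bot.read_state()['opening'])
s=bot.read_state();w=eyes.capture('wrist');c=wcam(w,s)
v=np.load('disp.npy');a=v[2];ex=np.array([np.cos(a),np.sin(a)])
for th,z in(('handle',.093),('pin',.038),('cassette_mid',.03)):
  for r in models.spot_point('wrist',th)[:1]:
    p=np.array(r['point'])*[640,480];q=onz(c,p,z)[:2]-v[:2];print(th,r['conf'],p,q@ex)
"
```

```text
share [0.037 0.176 0.017] yaw -49.89 pos [0.5023 0.1269 0.0966] 22.05 F [-1.   7.  -6.2]
0.1512258367745787
handle 0.76 [314.816 328.512] -0.005891047829474629
pin 0.79 [318.592 282.288] -0.004488724129804819
cassette_mid 0.6 [321.6   185.088] -0.05600615822740844
```

Lower slowly into the track.

arm_command:
  translation:
    - [0,0.05,0]
    - [0,0.1,0]
    - [0,0.14,0]
    - [0,0.17,0]
    - [0,0.18,0]
  rotation:
    - [0,0,0]
    - [0,0,0]
    - [0,0,0]
    - [0,0,0]
    - [0,0,0]
  grip: [1,1,1,1,1]

```text
time_s: 22.75
position: [0.503, 0.1265, 0.0825]
tcp_rot: [[0.644, -0.005, 0.765], [-0.765, 0.002, 0.644], [-0.005, -1.0, -0.002]]
force: [-2.8, 6.5, 2.8]
opening: 0.151
```

```bash
python3 -c "
from h import *
to(D(-.039,0,.0825))"
```

```text
share [-0.461  0.002  0.013] yaw -49.91 pos [0.503  0.1265 0.0825] 22.75 F [-2.8  6.5  2.8]
```

arm_command:
  translation:
    - [-0.08,0,0]
    - [-0.16,0,0]
    - [-0.24,0,0]
    - [-0.31,0,0]
    - [-0.36,0,0]
  rotation:
    - [0,0,0]
    - [0,0,0]
    - [0,0,0]
    - [0,0,0]
    - [0,0,0]
  grip: [1,1,1,1,1]

```text
time_s: 23.25
position: [0.4844, 0.1484, 0.0826]
tcp_rot: [[0.644, -0.004, 0.765], [-0.765, 0.002, 0.644], [-0.004, -1.0, -0.002]]
force: [-1.0, 6.5, -4.1]
opening: 0.148
```

arm_command:
  translation:
    - [-0.02,0,0]
    - [-0.04,0,0]
    - [-0.06,0,0]
    - [-0.08,0,0]
    - [-0.08,0,0]
  rotation:
    - [0,0,0]
    - [0,0,0]
    - [0,0,0]
    - [0,0,0]
    - [0,0,0]
  grip: [1,1,1,1,1]

```text
time_s: 23.75
position: [0.4805, 0.153, 0.0826]
tcp_rot: [[0.644, -0.004, 0.765], [-0.765, 0.002, 0.644], [-0.004, -1.0, -0.002]]
force: [-1.2, 5.4, -4.9]
opening: 0.154
```

```bash
python3 -c "
from h import *
to(D(-.039,0,.0825))"
```

```text
share [-0.026  0.001  0.015] yaw -49.88 pos [0.4805 0.153  0.0826] 23.75 F [-1.2  5.4 -4.9]
```

arm_command:
  translation:
    - [0,0.01,0]
    - [-0.015,0.01,0]
    - [-0.03,0.01,0]
    - [-0.045,0.01,0]
    - [-0.045,0.01,0]
  rotation:
    - [0,0,0]
    - [0,0,0]
    - [0,0,0]
    - [0,0,0]
    - [0,0,0]
  grip: [1,1,1,1,1]

```text
time_s: 24.25
position: [0.4796, 0.1544, 0.0825]
tcp_rot: [[0.645, -0.001, 0.764], [-0.764, -0.0, 0.645], [-0.0, -1.0, -0.001]]
force: [-0.4, 1.2, 0.8]
opening: 0.15
```

```bash
python3 -c "
from h import *
to(D(-.039,0,.0825))"
```

```text
share [-0.006 -0.     0.012] yaw -49.81 pos [0.4796 0.1544 0.0825] 24.25 F [-0.4  1.2  0.8]
```

arm_command:
  translation:
    - [-0.015,0,0]
    - [-0.03,0,0]
    - [-0.04,0,0]
    - [-0.04,0,0]
  rotation:
    - [0,0,0]
    - [0,0,0]
    - [0,0,0]
    - [0,0,0]
  grip: [1,1,1,1]

```text
time_s: 24.65
position: [0.4794, 0.1551, 0.0825]
tcp_rot: [[0.646, 0.002, 0.763], [-0.763, -0.003, 0.646], [0.004, -1.0, 0.0]]
force: [2.5, -8.2, -1.1]
opening: 0.152
```

```bash
python3 -c "
from h import *
to(D(-.039,0,.0825))"
```

```text
share [0.002 0.001 0.008] yaw -49.73 pos [0.4794 0.1551 0.0825] 24.65 F [ 2.5 -8.2 -1.1]
```

The stack is solid against the stop at x −39 mm. I'll relax the push, then let go.

arm_command:
  translation:
    - [0.03,0,0]
    - [0.03,0,0]
    - [0.03,0,0]
  rotation:
    - [0,0,0]
    - [0,0,0]
    - [0,0,0]
  grip: [1,1,1]

```text
time_s: 24.95
position: [0.4796, 0.1547, 0.0825]
tcp_rot: [[0.645, 0.0, 0.764], [-0.764, -0.001, 0.645], [0.001, -1.0, -0.0]]
force: [-0.3, -4.4, 0.1]
opening: 0.15
```

arm_command:
  translation:
    - [0,0,0]
    - [0,0,0]
    - [0,0,0]
    - [0,0,0]
    - [0,0,0]
  rotation:
    - [0,0,0]
    - [0,0,0]
    - [0,0,0]
    - [0,0,0]
    - [0,0,0]
  grip: [0.5,0,-0.3,-0.5,-0.5]

```text
time_s: 25.45
position: [0.4795, 0.1554, 0.0826]
tcp_rot: [[0.645, 0.0, 0.764], [-0.764, 0.0, 0.645], [0.0, -1.0, 0.0]]
force: [-0.2, -0.2, -1.2]
opening: 0.52
```

arm_command:
  translation:
    - [0,-0.3,0]
    - [0,-0.8,0]
    - [0,-1,0]
    - [0,-1,0]
  rotation:
    - [0,0,0]
    - [0,0,0]
    - [0,0,0]
    - [0,0,0]
  grip: [-0.5,-0.5,-0.5,-0.5]

```text
time_s: 25.85
position: [0.4812, 0.1555, 0.1649]
tcp_rot: [[0.645, 0.006, 0.764], [-0.764, 0.001, 0.645], [0.003, -1.0, 0.005]]
force: [0.1, 0.5, -0.4]
opening: 0.741
```

arm_command:
  translation:
    - [0.6,-0.5,0]
    - [1,-0.5,0]
    - [1,-0.5,0]
    - [1,-0.5,0]
  rotation:
    - [0,0,0]
    - [0,0,0]
    - [0,0,0]
    - [0,0,0]
  grip: [-0.5,-0.5,-0.5,-0.5]

```text
time_s: 26.25
position: [0.5306, 0.0934, 0.2013]
tcp_rot: [[0.643, -0.002, 0.765], [-0.765, 0.0, 0.643], [-0.002, -1.0, -0.002]]
force: [-0.0, -1.0, -0.0]
opening: 0.75
```

```bash
python3 -c "
from h import *
to(D(-.039,0,.0825))
s=bot.read_state();w=eyes.capture('wrist');c=wcam(w,s);sc=eyes.capture('scene')['image']
i=cv2.resize(w['image'][40:280,180:460],(400,343));j=cv2.resize(sc[230:350,280:420],(400,343),interpolation=3);cv2.imwrite('pics/w10.png',np.hstack([i,j]))
v=np.load('disp.npy');a=v[2];ex=np.array([np.cos(a),np.sin(a)]);ey=np.array([-ex[1],ex[0]])
for th,z in(('handle',.078),('pin',.023),('cassette_mid',.03),('front_cassette_mid',.03)):
  for r in models.spot_point('wrist',th)[:2]:
    p=np.array(r['point'])*[640,480];q=onz(c,p,z)[:2]-v[:2];print(th,r['conf'],p,q@ex,q@ey)
k=eyes.capture('top')
for th in('tongs','tin','dish','little_jar'):
  for r in models.spot_point('top',th)[:1]: print(th,np.array(r['point'])*[640,480])
"
```

```text
share [-0.997  1.487  0.017] yaw -49.95 pos [0.5306 0.0934 0.2013] 26.25 F [-0. -1. -0.]
handle 0.86 [318.208 130.896] -0.039210741797605524 -0.001001860271728811
handle 0.25 [317.376 183.408] -0.005616276152841335 -0.001656095272136127
pin 0.7 [318.784 133.296] -0.037434170034919494 -0.0006710299087376255
cassette_mid 0.76 [321.088 105.6  ] -0.05732043566847588 0.0011054552018491613
front_cassette_mid 0.57 [321.216  57.984] -0.08972814012025883 0.0012240156866401856
front_cassette_mid 0.5 [318.528 182.496] -0.00021629578164234395 -0.0009616784176834893
tin [325.824 186.576]
dish [284.416 229.008]
little_jar [244.608 216.816]
```

View pics/w10.png

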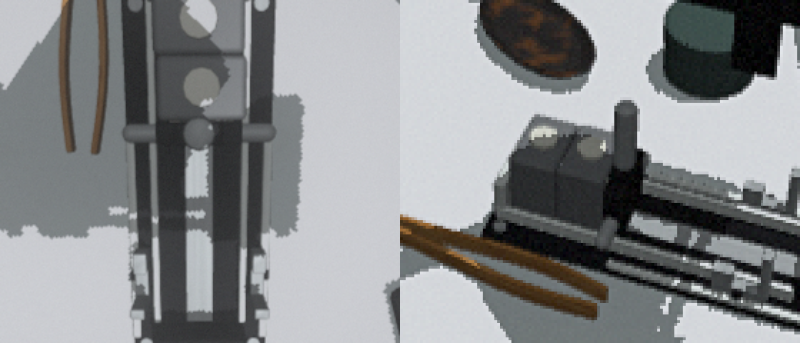

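Both views show the cassettes touching, upright and against the stop. The pusher is down and pressed to the spare, with the pin at wrist-crop row 132.

```bash
python3 -c "
from rig import bot
print(bot.hand_in(), bot.read_state()['time_s'])"
```

```text
the job is handed in; nothing more can be done
the job is handed in; nothing more can be done
```

I topped up the dispenser and handed the job in at about 26 s of the 72 s allowed. No verdict came back.

- **Parking:** I drew the pusher back by its post, lifted it about 14.5 mm over the humps, lowered it and parked it in the catch. The highest wrist force I read was about 29 N, when the pin touched the pocket floor.
- **Spare:** I stood the grey spare upright in the track behind the first cassette, with its 44 mm side across.
- **Release:** I lifted the pusher out of the catch, lowered it behind the cassettes and eased it forward in the grip until they were solid against the stop. Then I let go.

**Last checks:**
- **Pusher:** it is down, with its post at dispenser x −39 mm; −39 mm is where it belongs with two cassettes.
- **Cassettes:** both stand upright and touching in the final wrist and scene pictures. The network put the spare at x −57 mm rather than −60 mm. The pusher position and the pictures say −60 mm, so I took this as network error.
- **Other things on the counter:** the tin, dish and jar are within about 3 pixels of their starting positions. The network missed the tongs in the last top picture, but they look undisturbed in the final views. I did not re-check the notebook.

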